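Put the objective away in its gasketed dry case

TASK

Stand the loose microscope objective in the round well of the open dry case and let go of it, then swing the lid over and press it down against its rubber gasket until the spring latch at the front snaps fully home over the lid's lip. The lid must stay shut by itself when you let go; press firmly but feel for the catch, because more than 28 N on the lid would crack it, and do not push the dish, bottle and jar about.

Things in the scene. Friction and masses are not known exactly. Their poses are not given: they have to be found in the camera images.
- objective_center (a point): Microscope objective: upright bare-steel cylinder, 30 mm diameter, 60 mm tall (top 6 mm tapers to 18 mm), thin black bands, 0.11 to 0.22 kg, loose on the bench left or right of the case. This point is its centre, 30 mm above its underside; z is its axis. Its lowest 22 mm go into the well, so grip it well above its middle (about 46 mm above its underside).
- well (a point): Centre of the well's floor; the well is the only round hole in the case's black insert: 34 mm diameter, 2 mm chamfer, 22 mm deep; the case's rim is 70 mm above this point. A seated objective has its centre 30 mm above it. Inside its walls the case is 134 mm (x) by 154 mm (y); the well is 20 mm from the middle towards the latch.
- case: White box fixed to the bench, 150 mm (x) by 170 mm (y) by 90 mm tall with 8 mm walls. Origin: centre of its underside. Its x axis points to the hinge side (away from the robot, turned by the case's yaw of up to 0.3 rad), z up. A dark latch housing sticks out 22 mm at the middle of the -x side.
- hinge (a point): Middle of the lid's hinge line, on the rim at the case's +x side, 75 mm from the case's middle and 90 mm above its underside; the hinge line runs along the case's y.
- lid (a joint): Lid angle, rad: 0 level, 1.57 upright, 1.9 full open. White plate, 150 mm (hinge to front) x 170 x 12 mm thick, 0.25 kg; level, its underside is flush with the rim; a steel lip sticks out 8 mm at the middle of its front edge. Starts at 1.5 to 1.8, held by friction; below about 1 it falls by itself and rests on the latch at 0.09 to 0.16. Latched it stays between 0.01 and 0.075.
- lid_press (a point): Thin grey disc (32 mm diameter) on the lid's outer face, where to press: 120 mm from the hinge line, mid-width; z is the outward normal. Pressed here, resistance rises to 8 to 19 N, dips as the latch starts to catch, and about 1 mm past the catch turns into a hard stop. Stopping short, the lid springs back or stays half caught (latch 3 mm out).
- latch (a joint): Spring latch travel in m: 0 is home, up to 0.009 as the lid's lip pushes it outward (3 to 6 N). Steel, 30 mm wide, at the middle of the case's -x side, top 24 to 33 mm above the rim with a steep bevel; worked by the lip alone. The catch block it rides in is screwed on at a height that differs by 9 mm from case to case, so how far down the lid catches must be felt.
- dish: Closed clear culture dish, 70 mm diameter, 17 mm tall, a bystander; origin at its underside.
- bottle: Amber glass bottle with black cap, 48 mm diameter, 100 mm tall, a bystander; origin at its underside.
- jar: Glass jar with white cap, 52 mm diameter, 55 mm tall, a bystander; origin at its underside.
Things that resemble listed ones, but are neither listed nor needed, are in the scene too. Several things look just like the part that bears objective_center: the one meant starts farthest to the robot's right.

How it is judged:
On the way, in this order (a step that is already met when the one before it is completed fails the run):
1. the objective stands in the well, released, with the lid still open (horizontal distance between objective_center and well below 0.006 m and z of objective_center in the frame of well between 0.025 and 0.034 m and angle between objective_center's own z axis and vertical below 0.15 rad and contact force between the fingers and objective below 0.1 N and value of joint lid above 0.9 rad), for 0.2 s.
2. the lid is down and the latch has snapped home over its lip (value of joint lid below 0.085 rad and value of joint latch below 0.002 m), for 0.2 s.
At the end, for the whole second after the job is handed in: The objective stands in the well (centre within 6 mm sideways of the well's axis and 25 to 34 mm above its floor, tilted less than 0.15 rad) and is at rest; the lid angle is below 0.085 rad and the latch within 2 mm of home, with nobody holding it (all of step 2 and horizontal distance between objective_center and well below 0.006 m and z of objective_center in the frame of well between 0.025 and 0.034 m and angle between objective_center's own z axis and vertical below 0.15 rad and linear speed of objective below 0.02 m/s); the robot touches nothing.
It fails at once if more than 28 N on the lid (contact force between the fingers and lid above 28 N or contact force between the arm and lid above 30 N).
It fails at once if the dish, bottle or jar is pushed more than 30 mm (distance of any of dish, bottle, jar from where it was at the start of the episode above 0.03 m).
It also fails if it takes over 72 s, if anything falls off the work surface, if the arm or the gripper's body presses on something with over 40 N, if the wrist force passes 120 N, or if a joint passes its speed limit or range.

ROBOT

A 6-joint arm with a two-finger parallel gripper is mounted at the origin on the work surface. World frame = base frame: x ahead of the robot, y to its left, z up, the work surface at z = 0. Lengths are in m, angles in rad, forces in N, time in s.
With the tool pointing down it reaches from about 0.375 to 0.975 m from the base axis. Payload 3.8 kg.
Tool frame: the origin (TCP) lies midway between the tips of the shut fingers; the grasp point (between the pads) lies 19 mm behind it; z points along the fingers, y is the line along which they close (so a half turn about z gives the same grasp; the last joint's range is limited). The gripper opens to 88 mm and grips with 3 to 60 N. Pads are 18 mm wide; open, the fingers measure 123 mm over their backs; the gripper's body (75 mm by 187 mm) begins 45 mm behind the grasp point.
Start: joints at [1.147, 0.264, 1.604, -0, 1.274, -0.037], TCP at [0.255, 0.625, 0.239] pointing down, gripper open.
Joint ranges: [-2.63, 2.63], [-0.94, 2.18], [0.31, 2.57], [-1.31, 4.45], [0, 2.66], [-2.55, 2.55]. Speed limits (rad/s): [2.57, 2.57, 3.14, 3.14, 3.14, 3.14].

INTERFACE

Orientations are given as a unit quaternion [w, x, y, z].
In Python, from bench import r gives the robot as it stands. The module is installed in compiled form; this text tells all that it offers.
- The arm moves only by the tool move_arm, never from a script. Its argument "increments" is text: rows parted by semicolons, each of 7 numbers parted by spaces: the turn, a rotation vector about the tool's x, y, z scaled (see below), then the shift along the tool's x, y, z scaled (see below), then the opening in per cent of the stroke, from 0 (shut) to 100 (fully open). In form: ax ay az x y z claw; .... A call has exactly 8 rows; each row is the pose to reach, as a shift and turn from the pose commanded when the call began, along the tool's axes at that moment, turning the shorter way round; what a row does not reach only later rows make up. The controller multiplies each number of a shift by 0.2 m and each number of a turn by pi rad. A row lasts 1/8 s, in which the tool goes at most 62.5 mm and 10.7 degrees, less where a joint would pass 70% of its speed; a pose out of reach is approached as far as the arm can. A call with a number of a shift or a turn outside -1 to 1 is refused whole. A call with a gripper value outside its range is refused whole. The fingers move at their own pace and stop on an object; "grip_force" is the grip in N (left out, the last holds). Time passes only in rows, so rows that repeat a pose let the fingers close, or fill a call up. It gives the time, the measured TCP pose, the force, the opening and the grip force at its end, in the units of the state.
- r.observe(): the state, without advancing time (a new reading comes with each control period).
- r.grab_frame(name): name is "scene" or "top"; returns a dict with "image" (420x560x3 uint8, red, green, blue), "fovy" (degrees; the focal length in pixels is half the picture's height over the tangent of half this angle, whatever the lens; pixels are square), "cx", "cy" (the principal point, pixels), "R" (3x3) and "t" (3): a world point X has camera coordinates R X + t. Camera axes: x right, y down, z forward; pixel columns grow to the right and rows downward; lengths in m; the calibration is good to about 2 mm. A picture is of the moment at which its call begins. There is no depth.
- r.close_job(): hands the job in; it is judged then, once.
Trained networks look in a picture, given as the dict that the camera call returned (one of the last four; its "shot" number tells which), for a name from the list of things; names that differ only in an ending like _2 or _b are one class to them, and where a whole thing is asked for, a point or a joint stands for the part that bears it (a point fixed in the world has none). Each returns a list of dicts, best first, with "confidence" (0 to 1); they miss things now and then, are a little off and sometimes report something else, mostly with a low value. They report only what shows in the picture. A call takes as long as a camera call. They do not tell look-alikes from the thing itself.
- r.search_frame(target, picture): "rect" ([left, top, right, bottom] in pixels, round what is visible of it).
- r.outline_of(target, picture): "pixels" (420x560 bool, what is visible of it) and "rect" ([left, top, right, bottom] in pixels, round what is visible of it).
- r.pinpoint(target, picture): "uv" ([column, row] in pixels: a listed point, or the origin of a listed thing).
The state is a dict: "t": time; "joint_pos": joint angles; "dq": joint speeds; "joint_efforts": joint torques, N m; "position": TCP position; "tcp_rot": TCP orientation; "contact_force": force on the tool from outside, world axes, zero at the start; "torque": the same for the moment, N m; "opening": finger opening in m; "finger_force": force on a finger pad.
Only numpy, scipy, OpenCV 4.12 (cv2) and the standard library are available. Lean on these libraries where they do the work, as an engineer would, in place of code of your own. Each camera call takes 0.05 s, during which the arm holds its last target. There are 200 camera calls.

## Working session

There is one attempt and no reset: what is moved stays moved. The work goes in short steps, Python scripts to look and compute and a tool call to move; the robot and the scene stay as the last step left them, time stands still between calls to the robot, and variables do not carry over. Pictures are saved under pics/ and viewed, at most 10 in all, crops included, and the job is handed in when it is done.

Besides the shell and the picture viewer there is one more tool, called after ">>>" as name(argument=value, ...), one argument or row to a line, values as JSON. move_arm: Moves the arm, as the interface text tells. Shifts and turns lie within -1 to 1; 1 stands for 0.2 m of shift or pi rad of turn. Its arguments: {"type":"object","properties":{"increments":{"type":"string"},"grip_force":{"type":"number"}},"required":["increments"]}

```bash
mkdir -p pics; cat > h.py <<'E'
import numpy as np, cv2
from bench import r
def ray(p,uv):
    f=p["image"].shape[0]/2/np.tan(np.radians(p["fovy"])/2)
    d=np.array([(uv[0]-p["cx"])/f,(uv[1]-p["cy"])/f,1.0]); R=np.array(p["R"]); t=np.array(p["t"])
    return -R.T@t, R.T@d
def atz(p,uv,z):
    o,d=ray(p,uv); return o+d*(z-o[2])/d[2]
def tri(obs):
    A=0;b=0
    for p,uv in obs:
        o,d=ray(p,uv); d=d/np.linalg.norm(d); M=np.eye(3)-np.outer(d,d); A=A+M; b=b+M@o
    return np.linalg.solve(A,b)
def proj(p,X):
    f=p["image"].shape[0]/2/np.tan(np.radians(p["fovy"])/2)
    c=np.array(p["R"])@X+np.array(p["t"]); return np.array([f*c[0]/c[2]+p["cx"],f*c[1]/c[2]+p["cy"]])
E
cat > a.py <<'E'
from h import *
np.set_printoptions(precision=4,suppress=True)
P={n:r.grab_frame(n) for n in("scene","top")}
for n,p in P.items():
    cv2.imwrite(f"pics/{n}0.png",cv2.cvtColor(p["image"],cv2.COLOR_RGB2BGR))
    o,_=ray(p,(0,0)); print(n,o,p["fovy"])
    for k,z in dict(objective_center=.03,well=.02,case=0,hinge=.09,lid_press=None,dish=0,bottle=0,jar=0).items():
        for q in r.pinpoint(k,p)[:5]:
            print(n,k,round(q["confidence"],2),np.array(q["uv"]), atz(p,q["uv"],z) if z is not None else "")
print(r.observe())
E
python3 a.py
```

```text
scene [ 0.9916 -0.3768  0.8132] 53.71571511416563
scene objective_center 0.72 [172.9 286.6] [ 0.521  -0.2522  0.03  ]
scene objective_center 0.62 [148.6 256.9] [ 0.421  -0.2526  0.03  ]
scene objective_center 0.59 [133.9 292. ] [ 0.4777 -0.321   0.03  ]
scene well 0.81 [276.  210.4] [0.5021 0.0569 0.02  ]
scene case 0.65 [279.7 218.4] [0.5153 0.0576 0.    ]
scene hinge 0.85 [308.1 208.7] [0.5896 0.0766 0.09  ]
scene lid_press 0.78 [321.9 174.9] 
scene lid_press 0.44 [149.1 335.7] 
scene dish 0.81 [378.7 179.2] [0.5912 0.349  0.    ]
scene bottle 0.7 [147.4 335.7] [ 0.5648 -0.3475  0.    ]
scene jar 0.74 [335.2 166. ] [ 0.4784  0.2977 -0.    ]
top [ 0.441  -0.01    0.9294] 54.27108798142266
top objective_center 0.71 [417.4 236.5] [ 0.4762 -0.3278  0.03  ]
top objective_center 0.7 [381.  214.3] [ 0.5266 -0.25    0.03  ]
top objective_center 0.68 [382.7 259.4] [ 0.4277 -0.249   0.03  ]
top well 0.66 [242.2 229.2] [0.4998 0.0576 0.02  ]
top case 0.88 [243.4 223.4] [0.5143 0.0563 0.    ]
top hinge 0.87 [227.7 179. ] [0.6002 0.0815 0.09  ]
top lid_press 0.92 [217.9 162.3] 
top dish 0.93 [112.1 194.1] [0.5867 0.3553 0.    ]
top bottle 0.65 [419.8 197.8] [ 0.5659 -0.349   0.    ]
top jar 0.82 [131.8 239.6] [0.4821 0.3083 0.    ]
{'t': 0.9, 'joint_pos': array([ 1.1471,  0.2638,  1.604 ,  0.    ,  1.2737, -0.0369]), 'dq': array([ 0.0006,  0.002 ,  0.0019, -0.0014,  0.0014,  0.0007]), 'joint_efforts': array([ -0.001 , -50.2038, -35.7267,   0.073 ,   0.0182,   0.    ]), 'position': array([0.2546, 0.6251, 0.2387]), 'tcp_rot': array([-0.    ,  0.1922,  0.9814,  0.    ]), 'contact_force': array([-0.2635, -0.5388, -0.4289]), 'torque': array([-0.006 ,  0.0283, -0.0189]), 'finger_force': 0.0, 'opening': 0.08818196811956279}
```

View pics/top0.png

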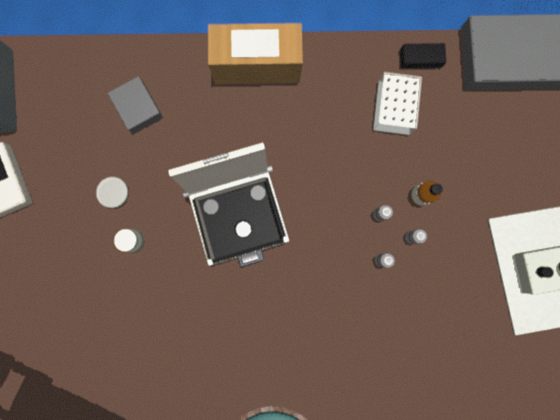

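View pics/scene0.png

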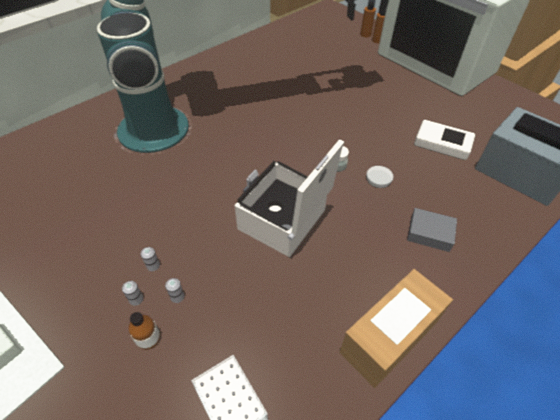

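The target is the right-most of three look-alike objectives, at top pixel (418,237). The well is the bright disc at (243,229), and the lid stands open with the case latch at (250,258). Next I triangulate.

```bash
cat >> h.py <<'E'
from scipy.spatial.transform import Rotation as Ro
def goal(xyz,yaw,tilt=0):
    """tool pose: pointing down; tool y along world y turned by yaw"""
    return np.array(xyz), Ro.from_euler('z',yaw)*Ro.from_quat([0,1,0,0])*Ro.from_euler('y',tilt)
def inc(pos,rot):
    s=r.observe(); q=s["tcp_rot"]; R0=Ro.from_quat([q[1],q[2],q[3],q[0]])
    return np.round(np.r_[(R0.inv()*rot).as_rotvec()/np.pi, R0.inv().apply(pos-s["position"])/0.2],4)
E
cat > b.py <<'E'
from h import *
np.set_printoptions(precision=4,suppress=True)
S=r.grab_frame("scene");T=r.grab_frame("top")
for k in("well","case","hinge","lid_press","bottle","jar"):
    a=r.pinpoint(k,S);b=r.pinpoint(k,T)
    if a and b: print(k,tri([(S,a[0]["uv"]),(T,b[0]["uv"])]))
for a in r.pinpoint("objective_center",S)[:3]:
    for b in r.pinpoint("objective_center",T)[:3]:
        X=tri([(S,a["uv"]),(T,b["uv"])])
        if 0<X[2]<.06: print("obj",X)
# rim/case corners from outline
for n,p in(("S",S),("T",T)):
    for q in r.outline_of("objective_center",p)[:3]: print(n,"objrect",q["rect"])
p,R=goal([.477,-.325,.2],0.0); print(inc(p,R))
E
python3 b.py
```

```text
well [0.4954 0.0629 0.0161]
case [0.5206 0.054  0.008 ]
hinge [0.5908 0.0796 0.0873]
lid_press [0.6087 0.0903 0.2133]
bottle [ 0.565  -0.3488 -0.0071]
jar [0.4788 0.3094 0.0006]
obj [ 0.4239 -0.2493  0.0246]
obj [ 0.5025 -0.2878  0.0469]
obj [ 0.479  -0.3242  0.0422]
S objrect [139.9, 247.9, 160.8, 271.6]
S objrect [164.5, 276.0, 186.2, 305.7]
T objrect [373.5, 251.9, 393.2, 270.6]
T objrect [374.4, 203.5, 393.6, 219.6]
T objrect [404.4, 231.4, 429.2, 247.2]
[-0.      0.     -0.1231 -2.8216 -3.9803  0.1936]
```

>>> move_arm(
  increments="0 0 -0.123 -0.7 -1 0 60;0 0 -0.123 -0.7 -1 0 60;0 0 -0.123 -0.7 -1 0 60;0 0 -0.123 -0.7 -1 0 60;0 0 -0.123 -0.7 -1 0 60;0 0 -0.123 -0.7 -1 0 60;0 0 -0.123 -0.7 -1 0 60;0 0 -0.123 -0.7 -1 0 60",
)

```text
t: 2.9
position: [0.3086, 0.3882, 0.2386]
tcp_rot: [-0.0, -0.001, 1.0, -0.0]
contact_force: [0.3, 0.5, -1.1]
opening: 0.0529
finger_force: 0.0
```

>>> move_arm(
  increments="0 0 0 -0.2 -1 0 60;0 0 0 -0.2 -1 0 60;0 0 0 -0.2 -1 0 60;0 0 0 -0.2 -1 0 60;0 0 0 -0.2 -1 0 60;0 0 0 -0.2 -1 0 60;0 0 0 -0.2 -1 0 60;0 0 0 -0.2 -1 0 60",
)

```text
t: 3.9
position: [0.3486, 0.1879, 0.2386]
tcp_rot: [-0.0, -0.001, 1.0, -0.0]
contact_force: [-0.2, 0.4, 0.8]
opening: 0.0527
finger_force: 0.0
```

>>> move_arm(
  increments="0 0 0 -0.2 -1 0 60;0 0 0 -0.2 -1 0 60;0 0 0 -0.2 -1 0 60;0 0 0 -0.2 -1 0 60;0 0 0 -0.2 -1 0 60;0 0 0 -0.2 -1 0 60;0 0 0 -0.2 -1 0 60;0 0 0 -0.2 -1 0 60",
)

```text
t: 4.9
position: [0.3886, -0.012, 0.2387]
tcp_rot: [-0.0, -0.001, 1.0, 0.0]
contact_force: [0.0, -0.4, -0.5]
opening: 0.0528
finger_force: 0.0
```

>>> move_arm(
  increments="0 0 0 -0.2 -1 0 60;0 0 0 -0.2 -1 0 60;0 0 0 -0.2 -1 0 60;0 0 0 -0.2 -1 0 60;0 0 0 -0.2 -1 0 60;0 0 0 -0.2 -1 0 60;0 0 0 -0.2 -1 0 60;0 0 0 -0.2 -1 0 60",
)

```text
t: 5.9
position: [0.4286, -0.2119, 0.2389]
tcp_rot: [0.0, -0.001, 1.0, -0.0]
contact_force: [-0.0, -0.4, -0.3]
opening: 0.0527
finger_force: 0.0
```

>>> move_arm(
  increments="0 0 0 -0.242 -0.563 0 65;0 0 0 -0.242 -0.563 0 65;0 0 0 -0.242 -0.563 0 65;0 0 0 -0.242 -0.563 0.3 65;0 0 0 -0.242 -0.563 0.55 65;0 0 0 -0.242 -0.563 0.55 65;0 0 0 -0.242 -0.563 0.55 65;0 0 0 -0.242 -0.563 0.55 65",
)

```text
t: 6.9
position: [0.4788, -0.3266, 0.1321]
tcp_rot: [0.002, -0.0, 1.0, -0.002]
contact_force: [-0.1, 0.4, -0.9]
opening: 0.0572
finger_force: 0.0
```

```bash
cat > c.py <<'E'
from h import *
np.set_printoptions(precision=4,suppress=True)
S=r.grab_frame("scene")
print(r.observe()["position"])
for a in r.pinpoint("objective_center",S): print(a["confidence"],a["uv"],atz(S,a["uv"],.03))
im=S["image"][200:360,60:260]
im=cv2.resize(im,None,fx=4,fy=3.75,interpolation=cv2.INTER_CUBIC)
cv2.imwrite("pics/c.png",cv2.cvtColor(im,cv2.COLOR_RGB2BGR))
E
python3 c.py
```

```text
[ 0.4787 -0.3266  0.1318]
0.93 [133.1, 290.1] [ 0.4726 -0.3201  0.03  ]
0.7 [147.4, 258.6] [ 0.4232 -0.2569  0.03  ]
0.54 [173.3, 287.0] [ 0.5224 -0.2521  0.03  ]
```

View pics/c.png

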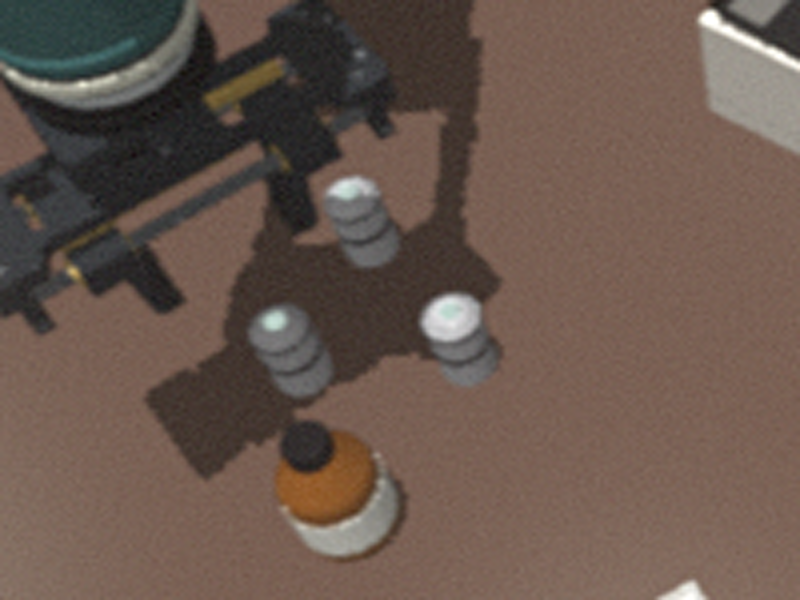

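The crop shows the target at (291,350), standing alone, with the fingers (295,215)/(165,295) above it. The alignment is consistent, so I descend and grip.

>>> move_arm(
  increments="0 0 0 0.01 0.005 0.2 65;0 0 0 0.01 0.005 0.4 65;0 0 0 0.01 0.005 0.525 65;0 0 0 0.01 0.005 0.525 65;0 0 0 0.01 0.005 0.525 20;0 0 0 0.01 0.005 0.525 20;0 0 0 0.01 0.005 0.525 20;0 0 0 0.01 0.005 0.525 20",
  grip_force=25,
)

```text
t: 8.0
position: [0.4759, -0.3252, 0.0251]
tcp_rot: [0.001, 0.0, 1.0, -0.001]
contact_force: [-0.2, 0.8, 5.4]
opening: 0.0292
finger_force: 25.0
```

>>> move_arm(
  increments="0 0 0 0 0 -0.1 20;0 0 0 0 0 -0.3 20;0 0 0 0 0 -0.55 20;0 0 0 0 0.2 -0.85 20;0 0 0 0 0.4 -0.85 20;0 0 0 0 0.6 -0.85 20;0 0 0 0 0.6 -0.85 20;0 0 0 0 0.6 -0.85 20",
)

```text
t: 9.0
position: [0.475, -0.2048, 0.1942]
tcp_rot: [0.0, -0.0, 1.0, -0.0]
contact_force: [-0.1, 1.0, -1.2]
opening: 0.0292
finger_force: 25.0
```

```bash
cat > d.py <<'E'
from h import *
np.set_printoptions(precision=4,suppress=True)
W=[]
for i in range(3):
    S=r.grab_frame("scene");T=r.grab_frame("top")
    for n,p in(("S",S),("T",T)):
        for k,z in dict(well=.02,case=0,hinge=.09).items():
            q=r.pinpoint(k,p)
            if q: print(n,k,round(q[0]["confidence"],2),q[0]["uv"],atz(p,q[0]["uv"],z)[:2])
o=r.observe();print(o["position"],o["contact_force"],o["opening"])
for a in r.pinpoint("objective_center",S)[:3]: print(a)
im=cv2.resize(T["image"][130:290,150:310],None,fx=3.7,fy=3.7,interpolation=cv2.INTER_CUBIC)
cv2.imwrite("pics/d.png",cv2.cvtColor(im,cv2.COLOR_RGB2BGR))
E
python3 d.py
```

```text
S well 0.96 [276.4, 212.5] [0.5078 0.0532]
S case 0.71 [281.0, 217.6] [0.5156 0.0618]
S hinge 0.64 [321.8, 172.8] [0.5299 0.1813]
T well 0.82 [239.1, 230.9] [0.4962 0.0645]
T case 0.89 [243.1, 221.3] [0.5191 0.0569]
T hinge 0.68 [227.2, 179.9] [0.5983 0.0826]
S well 0.78 [278.0, 209.9] [0.5042 0.0617]
S case 0.95 [281.6, 216.6] [0.5142 0.065 ]
S hinge 0.73 [310.9, 210.4] [0.5974 0.0778]
T well 0.57 [239.9, 230.1] [0.4979 0.0628]
T case 0.55 [242.3, 219.5] [0.5232 0.0587]
T hinge 0.97 [227.6, 178.5] [0.6012 0.0818]
S well 0.84 [276.1, 209.6] [0.5003 0.0588]
S case 0.73 [280.8, 219.8] [0.5205 0.0567]
S hinge 0.86 [307.3, 208.5] [0.588  0.0756]
T well 0.91 [242.0, 228.1] [0.5023 0.0581]
T case 0.76 [242.6, 220.5] [0.5209 0.058 ]
T hinge 0.58 [229.8, 177.6] [0.6031 0.0772]
[ 0.475  -0.2046  0.1937] [-0.152  -0.249  -0.8112] 0.02922311926171135
{'uv': [166.0, 213.2], 'confidence': 0.74}
{'uv': [148.4, 259.7], 'confidence': 0.65}
{'uv': [172.5, 287.7], 'confidence': 0.58}
```

View pics/d.png

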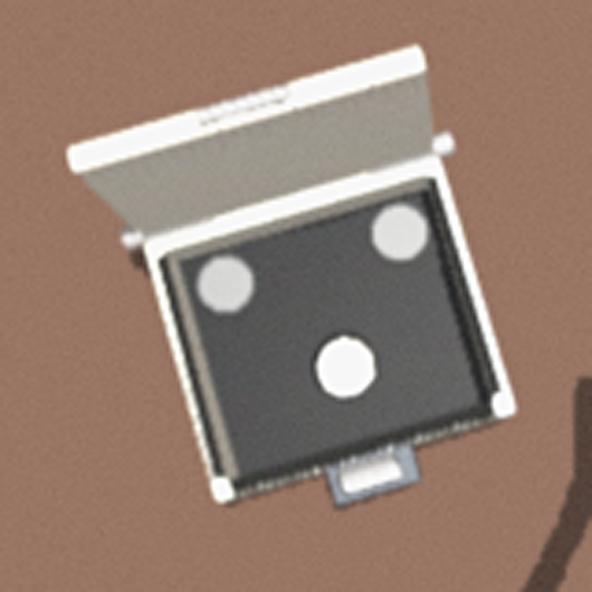

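The crop shows the bright well disc at (345,367), front rim corners at about (223,489) and (505,403), and the lid upright. I get sub-pixel positions from those.

```bash
cat > e.py <<'E'
from h import *
np.set_printoptions(precision=4,suppress=True)
def blob(p,guess,thr,name):
    g=cv2.cvtColor(p["image"],cv2.COLOR_RGB2GRAY)
    n,l,s,c=cv2.connectedComponentsWithStats((g>thr).astype(np.uint8))
    k=min(range(1,n),key=lambda i:np.hypot(*(c[i]-guess)) if 15<s[i,4]<2000 else 1e9)
    print(name,"blob",c[k],s[k]); return c[k]
T=r.grab_frame("top");S=r.grab_frame("scene")
a=blob(T,(243,229),150,"T");b=blob(S,(275,209),150,"S")
for z in(.02,.042): print(z,atz(T,a,z),atz(S,b,z))
print(tri([(T,a),(S,b)]))
m=lambda u,v:np.array([150+(u+.5)/3.7-.5,130+(v+.5)/3.7-.5])
C=[atz(T,m(*q),.09)[:2] for q in((223,489),(505,403),(440,160),(150,243))]
print(np.array(C)); C=np.array(C)
print("front len",np.linalg.norm(C[0]-C[1]),"yaw",np.arctan2(*(C[0]-C[1])[::-1])-np.pi/2)
L=[atz(T,m(*q),.24)[:2] for q in((72,155),(420,52))];d=L[0]-L[1]
print("lid edge",L,np.linalg.norm(d),"yaw",np.arctan2(d[1],d[0])-np.pi/2)
E
python3 e.py
```

```text
T blob [243.078  228.8829] [236 221  16  17 205]
S blob [274.7241 208.0517] [269 205  12   7  58]
0.02 [0.5005 0.0557 0.02  ] [0.4943 0.0595 0.02  ]
0.042 [0.4991 0.0541 0.042 ] [0.5081 0.0474 0.042 ]
[0.4998 0.0549 0.0287]
[[ 0.4303  0.1185]
 [ 0.4745 -0.0372]
 [ 0.6117 -0.0035]
 [ 0.5673  0.1592]]
front len 0.16185790700377545 yaw 0.27698144824683024
lid edge [array([0.5864, 0.165 ]), array([0.6325, 0.0038])] 0.16767245448290533 yaw 0.2783542550395812
```

```bash
python3 -c "
from h import *
p,R=goal([.5007,.0552,.194],.278);print(inc(p,R))"
```

```text
[ 0.     -0.     -0.0886 -0.128   1.2988 -0.0015]
```

>>> move_arm(
  increments="0 0 -0.02 -0.05 0.2 0 20;0 0 -0.04 -0.08 0.45 0 20;0 0 -0.06 -0.1 0.7 0 20;0 0 -0.0886 -0.128 0.9 0 20;0 0 -0.0886 -0.128 1 0 20;0 0 -0.0886 -0.128 1 0 20;0 0 -0.0886 -0.128 1 0 20;0 0 -0.0886 -0.128 1 0 20",
)

```text
t: 11.35
position: [0.5007, -0.0055, 0.1937]
tcp_rot: [-0.0, -0.138, 0.99, -0.0]
contact_force: [-0.5, -1.4, -1.0]
opening: 0.029
finger_force: 25.0
```

```bash
python3 -c "
from h import *
p,R=goal([.5007,.0552,.15],.278);print(inc(p,R))"
```

```text
[-1.000e-04 -0.000e+00 -4.000e-04 -8.300e-02  2.921e-01  2.184e-01]
```

>>> move_arm(
  increments="0 0 0 -0.03 0.1 0 20;0 0 0 -0.06 0.2 0 20;0 0 0 -0.083 0.292 0 20;0 0 0 -0.083 0.292 0.1 20;0 0 0 -0.083 0.292 0.218 20;0 0 0 -0.083 0.292 0.218 20;0 0 0 -0.083 0.292 0.218 20;0 0 0 -0.083 0.292 0.218 20",
)

```text
t: 12.35
position: [0.5016, 0.0559, 0.1514]
tcp_rot: [0.001, -0.138, 0.99, -0.0]
contact_force: [0.2, -0.6, -0.6]
opening: 0.0293
finger_force: 25.0
```

```bash
cat > f.py <<'E'
from h import *
np.set_printoptions(precision=4,suppress=True)
S=r.grab_frame("scene");T=r.grab_frame("top")
o=r.observe();print(o["position"],o["contact_force"],o["opening"])
X=o["position"]; print("expected centre", X+[0,0,.005-.0], "uvS",proj(S,X+[0,0,.005]))
for k in("objective_center","well"):
  for n,p in(("S",S),("T",T)):
    for a in r.pinpoint(k,p)[:4]: print(n,k,a)
im=cv2.resize(S["image"][130:270,200:360],None,fx=4,fy=4,interpolation=cv2.INTER_CUBIC)
cv2.imwrite("pics/f.png",cv2.cvtColor(im,cv2.COLOR_RGB2BGR))
E
python3 f.py
```

```text
[0.5014 0.056  0.1512] [ 0.2951 -0.312  -0.7011] 0.029458436947446938
expected centre [0.5014 0.056  0.1562] uvS [275.6158 171.4964]
S objective_center {'uv': [172.1, 287.1], 'confidence': 0.85}
S objective_center {'uv': [275.6, 173.2], 'confidence': 0.68}
T objective_center {'uv': [385.5, 215.3], 'confidence': 0.66}
T objective_center {'uv': [380.1, 261.1], 'confidence': 0.59}
S well {'uv': [276.7, 211.5], 'confidence': 0.89}
```

View pics/f.png

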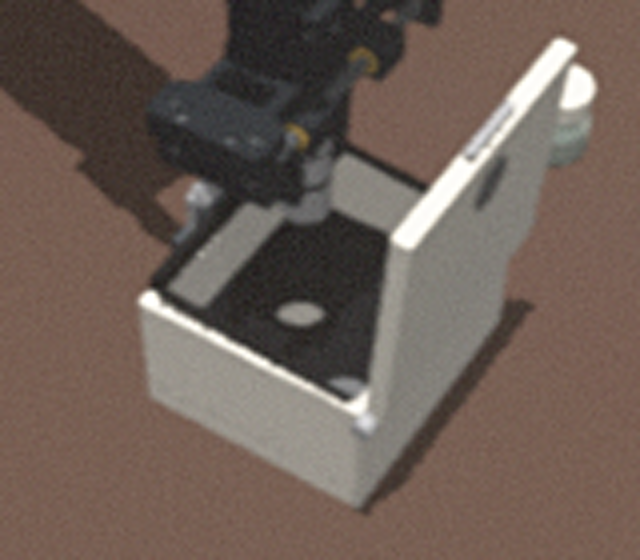

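The objective hangs upright over the case. Its bottom is at crop (308,213) and the well disc at (301,314), matching the projections. Descending.

>>> move_arm(
  increments="0 0 0 0.003 -0.002 0.1 20;0 0 0 0.003 -0.002 0.2 20;0 0 0 0.003 -0.002 0.3 20;0 0 0 0.003 -0.002 0.38 20;0 0 0 0.003 -0.002 0.41 20;0 0 0 0.003 -0.002 0.43 20;0 0 0 0.003 -0.002 0.45 20;0 0 0 0.003 -0.002 0.45 20",
)

```text
t: 13.65
position: [0.5003, 0.0556, 0.0603]
tcp_rot: [0.0, -0.139, 0.99, -0.0]
contact_force: [0.4, 0.4, -0.9]
opening: 0.0293
finger_force: 25.0
```

>>> move_arm(
  increments="0 0 0 0 0 0.02 20;0 0 0 0 0 0.04 20;0 0 0 0 0 0.055 20;0 0 0 0 0 0.065 20;0 0 0 0 0 0.07 20;0 0 0 0 0 0.073 20;0 0 0 0 0 0.073 20;0 0 0 0 0 0.073 20",
)

```text
t: 14.65
position: [0.5003, 0.0556, 0.0456]
tcp_rot: [0.0, -0.139, 0.99, -0.0]
contact_force: [-0.6, 0.4, -2.1]
opening: 0.0291
finger_force: 25.0
```

>>> move_arm(
  increments="0 0 0 0 0 0 60;0 0 0 0 0 0 60;0 0 0 0 0 0 60;0 0 0 0 0 0 60;0 0 0 0 0 -0.2 60;0 0 0 0 0 -0.4 60;0 0 0 0 0 -0.6 60;0 0 0 0 0 -0.6 60",
)

```text
t: 15.65
position: [0.5031, 0.0558, 0.1696]
tcp_rot: [0.004, -0.139, 0.99, -0.0]
contact_force: [-0.8, 0.3, 0.6]
opening: 0.0532
finger_force: 0.0
```

>>> move_arm(
  increments="0 0 0 0.3 0 -0.2 60;0 0 0 0.5 0 -0.4 60;0 0 0 0.5 0 -0.6 60;0 0 0 0.5 0 -0.9 0;0 0 0 0.5 0 -0.9 0;0 0 0 0.5 0 -0.9 0;0 0 0 0.5 0 -0.9 0;0 0 0 0.5 0 -0.9 0",
)

```text
t: 16.65
position: [0.4033, 0.0281, 0.3435]
tcp_rot: [-0.002, -0.139, 0.99, 0.0]
contact_force: [-0.3, 0.3, 0.3]
opening: 0.0051
finger_force: 0.0
```

```bash
cat > g.py <<'E'
from h import *
np.set_printoptions(precision=4,suppress=True)
S=r.grab_frame("scene");T=r.grab_frame("top")
o=r.observe();print(o["position"],o["joint_pos"],o["contact_force"],o["opening"])
print("expect S",proj(S,np.array([.5007,.0552,.05])))
for n,p in(("S",S),("T",T)):
    for k in("objective_center","lid_press"):
        for a in r.pinpoint(k,p)[:4]: print(n,k,a, atz(p,a["uv"],.05)[:2])
im=cv2.resize(S["image"][130:270,200:360],None,fx=4,fy=4,interpolation=cv2.INTER_CUBIC)
cv2.imwrite("pics/g.png",cv2.cvtColor(im,cv2.COLOR_RGB2BGR))
E
python3 g.py
```

```text
[0.4036 0.0281 0.3443] [ 0.0081 -0.316   1.9796 -0.      1.4802 -1.8407] [-0.3446  0.8824  0.0326] 0.0003556665251656381
expect S [275.1228 202.5424]
S objective_center {'uv': [149.9, 258.5], 'confidence': 0.83} [ 0.4411 -0.2558]
S objective_center {'uv': [149.1, 334.8], 'confidence': 0.68} [ 0.5917 -0.3459]
S objective_center {'uv': [173.5, 288.6], 'confidence': 0.54} [ 0.5378 -0.257 ]
S objective_center {'uv': [274.5, 200.9], 'confidence': 0.48} [0.4958 0.0575]
S lid_press {'uv': [322.7, 171.7], 'confidence': 0.65} [0.5031 0.2168]
T objective_center {'uv': [383.6, 258.9], 'confidence': 0.71} [ 0.429  -0.2457]
T objective_center {'uv': [383.6, 214.2], 'confidence': 0.51} [ 0.5248 -0.2503]
T objective_center {'uv': [245.4, 228.4], 'confidence': 0.47} [0.4995 0.0485]
T lid_press {'uv': [216.5, 160.0], 'confidence': 0.95} [0.6503 0.1102]
T lid_press {'uv': [422.2, 197.8], 'confidence': 0.71} [ 0.5591 -0.336 ]
```

View pics/g.png

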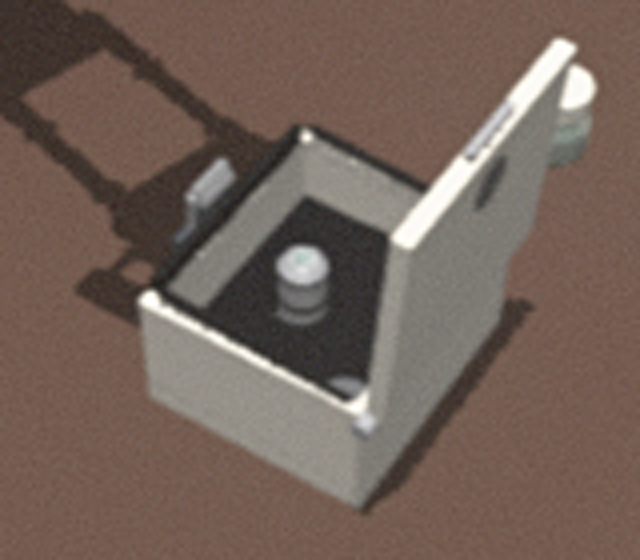

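The objective stands seated in the well at crop (302,280), and the lid is upright and free. I go over the lid and behind it with the fingers shut.

>>> move_arm(
  increments="0 0 0 -0.2 0 0 0;0 0 0 -0.45 0 0 0;0 0 0 -0.7 0 0 0;0 0 0 -0.9 0 0 0;0 0 0 -1 0 0 0;0 0 0 -1 0 0 0;0 0 0 -1 0 0 0;0 0 0 -1 0 0 0",
)

```text
t: 17.95
position: [0.5956, 0.0828, 0.3459]
tcp_rot: [0.0, -0.138, 0.99, -0.0]
contact_force: [0.4, 0.1, -0.2]
opening: 0.0003
finger_force: 0.0
```

```bash
python3 -c "
from h import *
a=np.array([.9616,.2744]);h=np.array([.5928,.0808])
p,R=goal([*(h+.075*a),.205],.278);print(inc(p,R))"
```

```text
[-0.000e+00  1.000e-04 -1.000e-04 -3.586e-01 -5.500e-03  7.046e-01]
```

>>> move_arm(
  increments="0 0 0 -0.2 0 0 0;0 0 0 -0.36 -0.005 0 0;0 0 0 -0.36 -0.005 0 0;0 0 0 -0.36 -0.005 0.2 0;0 0 0 -0.36 -0.005 0.4 0;0 0 0 -0.36 -0.005 0.6 0;0 0 0 -0.36 -0.005 0.7 0;0 0 0 -0.36 -0.005 0.7 0",
)

```text
t: 18.95
position: [0.6642, 0.1015, 0.2043]
tcp_rot: [-0.002, -0.138, 0.99, 0.0]
contact_force: [0.3, -0.2, -0.1]
opening: 0.0005
finger_force: 0.0
```

>>> move_arm(
  increments="0 0 0 0.04 0 0 0;0 0 0 0.08 0 0 0;0 0 0 0.12 0 0 0;0 0 0 0.16 0 0 0;0 0 0 0.20 0 0 0;0 0 0 0.24 0 0 0;0 0 0 0.28 0 0 0;0 0 0 0.32 0 0 0",
)

```text
t: 19.95
position: [0.6042, 0.0842, 0.2058]
tcp_rot: [0.0, -0.139, 0.99, 0.0]
contact_force: [0.9, 0.5, 1.6]
opening: 0.0007
finger_force: 0.6
```

>>> move_arm(
  increments="0 0 0 0.04 0 0 0;0 0 0 0.08 0 0 0;0 0 0 0.12 0 0 0;0 0 0 0.16 0 0 0;0 0 0 0.20 0 0 0;0 0 0 0.24 0 0 0;0 0 0 0.28 0 0 0;0 0 0 0.32 0 0 0",
)

```text
t: 20.95
position: [0.5422, 0.0665, 0.2055]
tcp_rot: [-0.0, -0.139, 0.99, -0.0]
contact_force: [-0.2, 0.9, -0.3]
opening: 0.0005
finger_force: 0.1
```

```bash
sed -i 's#pics/g.png#pics/g2.png#' g.py; python3 g.py
```

```text
[0.5418 0.0665 0.2054] [ 0.0765  0.0445  1.9182 -0.0001  1.1795 -1.7721] [-0.2595  0.2179 -0.8547] 0.0006454772527307658
expect S [275.1228 202.5424]
S objective_center {'uv': [170.4, 285.4], 'confidence': 0.72} [ 0.5272 -0.2578]
S objective_center {'uv': [149.9, 257.0], 'confidence': 0.66} [ 0.4377 -0.2538]
S objective_center {'uv': [272.3, 202.2], 'confidence': 0.52} [0.4954 0.0508]
S lid_press {'uv': [289.1, 164.8], 'confidence': 0.88} [0.427  0.1688]
T objective_center {'uv': [381.5, 259.7], 'confidence': 0.68} [ 0.4274 -0.2411]
T objective_center {'uv': [382.6, 209.8], 'confidence': 0.5} [ 0.5344 -0.2486]
T objective_center {'uv': [241.7, 227.9], 'confidence': 0.41} [0.5007 0.0564]
T lid_press {'uv': [230.5, 202.1], 'confidence': 0.84} [0.557  0.0801]
```

View pics/g2.png

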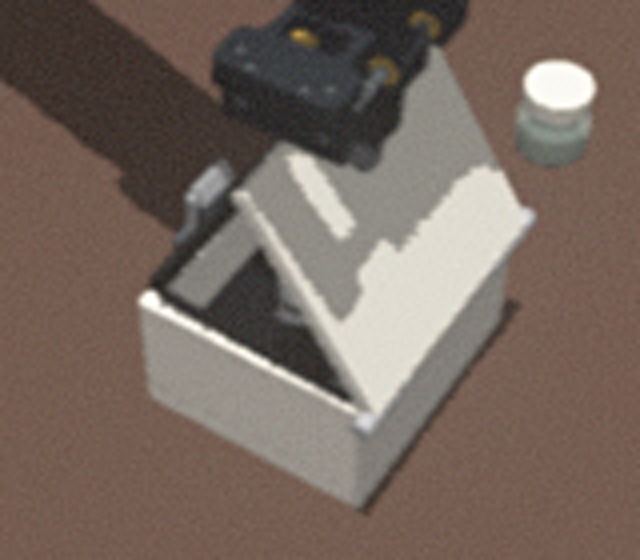

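The lid is at about 1 rad, against the fingers. I continue pushing.

>>> move_arm(
  increments="0 0 0 0.04 0 0 0;0 0 0 0.08 0 0 0;0 0 0 0.12 0 0 0;0 0 0 0.16 0 0 0;0 0 0 0.20 0 0 0;0 0 0 0.24 0 0 0;0 0 0 0.28 0 0 0;0 0 0 0.32 0 0 0",
)

```text
t: 22.25
position: [0.4807, 0.049, 0.2055]
tcp_rot: [0.0, -0.139, 0.99, -0.0]
contact_force: [0.4, 1.2, 0.6]
opening: 0.0008
finger_force: 0.0
```

```bash
sed -i 's#pics/g2.png#pics/g3.png#' g.py; python3 g.py|grep -v objective; python3 -c "
from h import *
a=np.array([.9616,.2744]);h=np.array([.5928,.0808])
p,R=goal([*(h-.120*a),.17],.278);print(p,inc(p,R))"
```

```text
[0.4804 0.0489 0.2055] [ 0.05   -0.0799  2.0404 -0.0001  1.1813 -1.7986] [-0.1035 -0.3543  0.6325] 0.00040733336453743166
expect S [275.1228 202.5424]
S lid_press {'uv': [275.7, 170.4], 'confidence': 0.6} [0.4193 0.1288]
T lid_press {'uv': [110.9, 191.9], 'confidence': 0.3} [0.5838 0.3384]
[0.477408 0.047872 0.17    ] [-0.00e+00  1.00e-04 -0.00e+00  2.12e-02 -7.00e-04  1.78e-01]
```

View pics/g3.png

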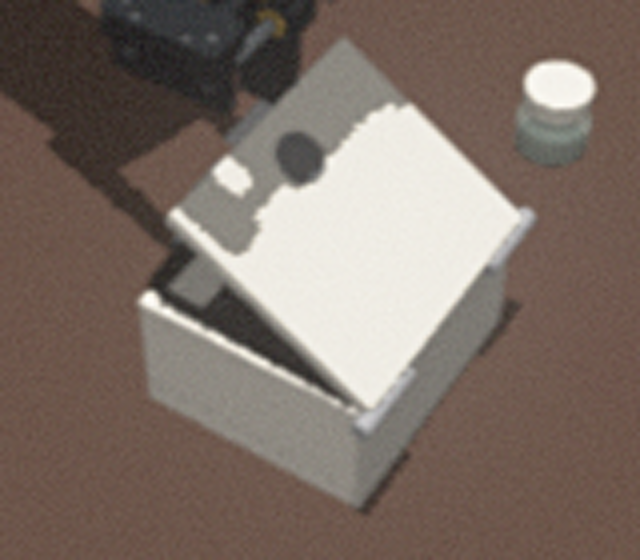

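The lid is falling by itself, well clear of the fingers. I let it settle and lower to just above the press disc.

>>> move_arm(
  increments="0 0 0 0.017 0 0 0;0 0 0 0.017 0 0 0;0 0 0 0.017 0 0 0;0 0 0 0.017 0 0 0;0 0 0 0.017 0 0.05 0;0 0 0 0.017 0 0.15 0;0 0 0 0.017 0 0.25 0;0 0 0 0.017 0 0.33 0",
)

```text
t: 23.55
position: [0.4773, 0.0482, 0.138]
tcp_rot: [-0.001, -0.139, 0.99, 0.0]
contact_force: [0.2, 0.3, -0.1]
opening: 0.0004
finger_force: 0.0
```

```bash
sed -i 's#pics/g3.png#pics/g4.png#' g.py; python3 g.py|grep -v objective; python3 -c "
from h import *
a=np.array([.9616,.2744]);h=np.array([.5928,.0808])
p,R=goal([*(h-.119*a),.115],.278);print(p,inc(p,R))"
```

```text
[0.4761 0.0481 0.137 ] [ 0.0487 -0.0176  2.1163  0.      1.0474 -1.8001] [ 0.2711 -0.0546  0.3295] 0.00042770561218987015
expect S [275.1228 202.5424]
S lid_press {'uv': [266.9, 180.4], 'confidence': 0.65} [0.4314 0.0884]
[0.4783696 0.0481464 0.115    ] [-1.000e-04  4.000e-04 -0.000e+00  1.400e-03 -1.000e-04  1.263e-01]
```

View pics/g4.png

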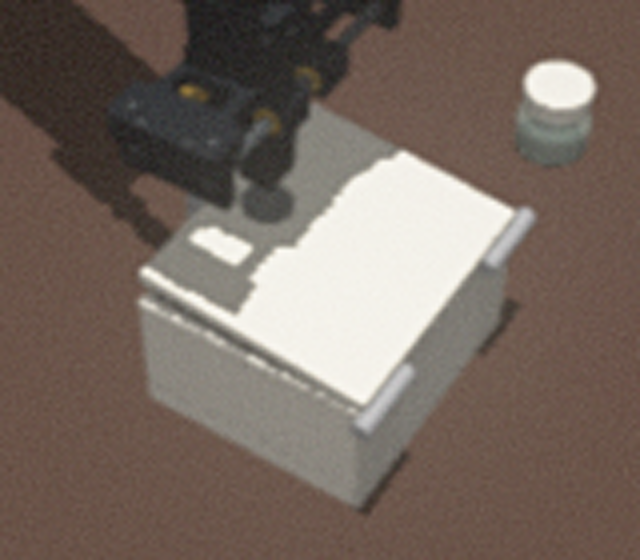

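The lid rests on the latch, slightly open along the front, with the disc at crop (267,203) below the fingers. Now I press gently in small steps.

>>> move_arm(
  increments="0 0 0 0.002 0 0.02 0;0 0 0 0.002 0 0.04 0;0 0 0 0.002 0 0.055 0;0 0 0 0.002 0 0.07 0;0 0 0 0.002 0 0.08 0;0 0 0 0.002 0 0.09 0;0 0 0 0.002 0 0.095 0;0 0 0 0.002 0 0.095 0",
)

```text
t: 24.85
position: [0.4775, 0.0481, 0.1204]
tcp_rot: [-0.0, -0.139, 0.99, 0.0]
contact_force: [0.5, 0.4, -0.4]
opening: 0.0004
finger_force: 0.0
```

>>> move_arm(
  increments="0 0 0 0 0 0.002 0;0 0 0 0 0 0.004 0;0 0 0 0 0 0.006 0;0 0 0 0 0 0.008 0;0 0 0 0 0 0.01 0;0 0 0 0 0 0.012 0;0 0 0 0 0 0.013 0;0 0 0 0 0 0.013 0",
)

```text
t: 25.85
position: [0.4775, 0.0481, 0.1179]
tcp_rot: [-0.0, -0.139, 0.99, 0.0]
contact_force: [0.9, 0.3, 0.4]
opening: 0.0003
finger_force: 0.0
```

>>> move_arm(
  increments="0 0 0 0 0 0.002 0;0 0 0 0 0 0.003 0;0 0 0 0 0 0.005 0;0 0 0 0 0 0.006 0;0 0 0 0 0 0.008 0;0 0 0 0 0 0.01 0;0 0 0 0 0 0.01 0;0 0 0 0 0 0.01 0",
)

```text
t: 26.85
position: [0.4776, 0.0481, 0.1162]
tcp_rot: [0.0, -0.139, 0.99, -0.0]
contact_force: [-1.1, 0.3, 4.4]
opening: 0.0004
finger_force: 2.0
```

>>> move_arm(
  increments="0 0 0 0 0 0.002 0;0 0 0 0 0 0.003 0;0 0 0 0 0 0.005 0;0 0 0 0 0 0.006 0;0 0 0 0 0 0.008 0;0 0 0 0 0 0.01 0;0 0 0 0 0 0.01 0;0 0 0 0 0 0.01 0",
)

```text
t: 27.85
position: [0.4773, 0.048, 0.1144]
tcp_rot: [-0.0, -0.139, 0.99, -0.0]
contact_force: [-4.3, -0.8, 7.1]
opening: 0.0002
finger_force: 3.5
```

>>> move_arm(
  increments="0 0 0 0 0 0.002 0;0 0 0 0 0 0.003 0;0 0 0 0 0 0.005 0;0 0 0 0 0 0.006 0;0 0 0 0 0 0.008 0;0 0 0 0 0 0.01 0;0 0 0 0 0 0.01 0;0 0 0 0 0 0.01 0",
)

```text
t: 28.85
position: [0.4772, 0.048, 0.1133]
tcp_rot: [-0.001, -0.139, 0.99, -0.0]
contact_force: [-6.9, -0.6, 13.5]
opening: 0.0005
finger_force: 6.6
```

>>> move_arm(
  increments="0 0 0 0.002 0 0.001 0;0 0 0 0.003 0 0.002 0;0 0 0 0.004 0 0.003 0;0 0 0 0.004 0 0.004 0;0 0 0 0.004 0 0.005 0;0 0 0 0.004 0 0.005 0;0 0 0 0.004 0 0.005 0;0 0 0 0.004 0 0.005 0",
)

```text
t: 29.85
position: [0.4771, 0.0479, 0.1127]
tcp_rot: [0.0, -0.139, 0.99, -0.0]
contact_force: [-6.5, -0.9, 14.5]
opening: -0.0003
finger_force: 7.1
```

>>> move_arm(
  increments="0 0 0 0.003 0 0.001 0;0 0 0 0.004 0 0.002 0;0 0 0 0.006 0 0.003 0;0 0 0 0.006 0 0.004 0;0 0 0 0.006 0 0.005 0;0 0 0 0.006 0 0.006 0;0 0 0 0.006 0 0.006 0;0 0 0 0.006 0 0.006 0",
)

```text
t: 30.85
position: [0.4769, 0.0479, 0.1121]
tcp_rot: [0.001, -0.138, 0.99, 0.0]
contact_force: [-5.3, 0.4, 15.6]
opening: 0.0004
finger_force: 7.4
```

>>> move_arm(
  increments="0 0 0 0.003 0 0.001 0;0 0 0 0.004 0 0.002 0;0 0 0 0.005 0 0.003 0;0 0 0 0.005 0 0.004 0;0 0 0 0.005 0 0.005 0;0 0 0 0.005 0 0.006 0;0 0 0 0.005 0 0.006 0;0 0 0 0.005 0 0.006 0",
)

```text
t: 31.85
position: [0.4768, 0.0478, 0.1112]
tcp_rot: [0.002, -0.138, 0.99, 0.0]
contact_force: [-3.7, 2.2, 14.5]
opening: 0.0003
finger_force: 7.4
```

>>> move_arm(
  increments="0 0 0 0.002 0 0.001 0;0 0 0 0.003 0 0.002 0;0 0 0 0.003 0 0.003 0;0 0 0 0.003 0 0.004 0;0 0 0 0.003 0 0.005 0;0 0 0 0.003 0 0.006 0;0 0 0 0.003 0 0.006 0;0 0 0 0.003 0 0.006 0",
)

```text
t: 32.85
position: [0.4765, 0.0477, 0.1099]
tcp_rot: [0.003, -0.138, 0.99, 0.0]
contact_force: [-2.6, 2.1, 13.8]
opening: 0.0003
finger_force: 6.5
```

>>> move_arm(
  increments="0 0 0 0.001 0 0.001 0;0 0 0 0.001 0 0.002 0;0 0 0 0.001 0 0.003 0;0 0 0 0.001 0 0.004 0;0 0 0 0.001 0 0.005 0;0 0 0 0.001 0 0.006 0;0 0 0 0.001 0 0.006 0;0 0 0 0.001 0 0.006 0",
)

```text
t: 33.85
position: [0.4763, 0.0477, 0.1087]
tcp_rot: [0.003, -0.138, 0.99, 0.0]
contact_force: [-2.1, 1.5, 13.3]
opening: 0.0006
finger_force: 6.6
```

>>> move_arm(
  increments="0 0 0 0.001 0 0.001 0;0 0 0 0.001 0 0.002 0;0 0 0 0.001 0 0.003 0;0 0 0 0.001 0 0.004 0;0 0 0 0.001 0 0.005 0;0 0 0 0.001 0 0.006 0;0 0 0 0.001 0 0.006 0;0 0 0 0.001 0 0.006 0",
)

```text
t: 34.85
position: [0.4761, 0.0476, 0.1072]
tcp_rot: [0.003, -0.138, 0.99, 0.0]
contact_force: [-1.4, 2.8, 10.1]
opening: 0.0008
finger_force: 5.4
```

The force is dipping, so the catch is starting. I continue to the hard stop.

>>> move_arm(
  increments="0 0 0 0 0 0.001 0;0 0 0 0 0 0.002 0;0 0 0 0 0 0.003 0;0 0 0 0 0 0.004 0;0 0 0 0 0 0.005 0;0 0 0 0 0 0.006 0;0 0 0 0 0 0.006 0;0 0 0 0 0 0.006 0",
)

```text
t: 35.85
position: [0.4759, 0.0476, 0.1058]
tcp_rot: [0.002, -0.138, 0.99, 0.0]
contact_force: [-0.4, 1.8, 11.1]
opening: 0.0006
finger_force: 5.3
```

>>> move_arm(
  increments="0 0 0 0 0 0.001 0;0 0 0 0 0 0.002 0;0 0 0 0 0 0.003 0;0 0 0 0 0 0.004 0;0 0 0 0 0 0.005 0;0 0 0 0 0 0.006 0;0 0 0 0 0 0.006 0;0 0 0 0 0 0.006 0",
)

```text
t: 36.85
position: [0.4758, 0.0476, 0.1051]
tcp_rot: [0.002, -0.138, 0.99, 0.0]
contact_force: [-3.5, 2.6, 15.1]
opening: 0.0006
finger_force: 7.3
```

>>> move_arm(
  increments="0 0 0 0 0 0.001 0;0 0 0 0 0 0.002 0;0 0 0 0 0 0.003 0;0 0 0 0 0 0.004 0;0 0 0 0 0 0.004 0;0 0 0 0 0 0.004 0;0 0 0 0 0 0.004 0;0 0 0 0 0 0.004 0",
)

```text
t: 37.85
position: [0.4759, 0.0476, 0.1051]
tcp_rot: [0.002, -0.138, 0.99, 0.0]
contact_force: [-4.1, 1.2, 19.2]
opening: 0.0006
finger_force: 9.7
```

The hard stop is reached. I add a hair more, hold, then let go and look.

>>> move_arm(
  increments="0 0 0 0 0 0.001 0;0 0 0 0 0 0.002 0;0 0 0 0 0 0.002 0;0 0 0 0 0 0.002 0;0 0 0 0 0 -0.02 0;0 0 0 0 0 -0.06 0;0 0 0 0 0 -0.1 0;0 0 0 0 0 -0.15 0",
)

```text
t: 38.85
position: [0.4733, 0.0469, 0.1318]
tcp_rot: [-0.0, -0.138, 0.99, 0.0]
contact_force: [-0.2, -0.3, 0.1]
opening: 0.0004
finger_force: 0.0
```

>>> move_arm(
  increments="0 0 0 0.1 0 -0.3 0;0 0 0 0.3 0 -0.6 0;0 0 0 0.5 0 -0.9 0;0 0 0 0.8 0 -0.9 0;0 0 0 0.8 0 -0.9 0;0 0 0 0.8 0 -0.9 0;0 0 0 0.8 0 -0.9 0;0 0 0 0.8 0 -0.9 0",
)

```text
t: 39.85
position: [0.3202, 0.0033, 0.3107]
tcp_rot: [-0.001, -0.139, 0.99, 0.0]
contact_force: [-0.2, 0.4, 0.3]
opening: 0.0005
finger_force: 0.0
```

```bash
sed -i 's#pics/g4.png#pics/g5.png#' g.py; python3 g.py|grep -v objective; python3 -c "
from h import *
S=r.grab_frame('scene');T=r.grab_frame('top')
a=np.array([.9616,.2744,0]);h=np.array([.5928,.0808,.09])
for th in(0,.03,.05,.07,.1,.13): 
  X=h-a*(.12*np.cos(th)-.012*np.sin(th)); X[2]=.09+.12*np.sin(th)+.012*np.cos(th); print(th,proj(S,X),proj(T,X))
for i in range(4):
  S=r.grab_frame('scene');T=r.grab_frame('top')
  print([q[0]['uv'] for q in (r.pinpoint('lid_press',S),r.pinpoint('lid_press',T)) if q])
"
```

```text
[0.3201 0.0033 0.3109] [-0.0677 -0.4966  2.1547  0.0001  1.4858 -1.9169] [0.1903 0.0042 0.5943] 0.00040188795540100643
expect S [275.1228 202.5424]
S lid_press {'uv': [266.8, 181.2], 'confidence': 0.62} [0.4333 0.0864]
T lid_press {'uv': [242.2, 238.2], 'confidence': 0.83} [0.4786 0.0556]
0 [266.22673412 184.0236574 ] [244.09672828 237.6573121 ]
0.03 [266.34928432 183.04087283] [243.91198401 237.3830872 ]
0.05 [266.45281103 182.39472913] [243.77972105 237.17049142]
0.07 [266.57387947 181.75614932] [243.64017314 236.93394228]
0.1 [266.78850888 180.81307732] [243.41719342 236.53399243]
0.13 [267.04293549 179.88860917] [243.1778412  236.07964154]
[[280.5, 219.7], [242.7, 235.0]]
[[265.7, 182.7], [243.7, 237.8]]
[[267.2, 179.9], [242.9, 240.5]]
[[267.5, 180.9], [243.2, 237.9]]
```

View pics/g5.png

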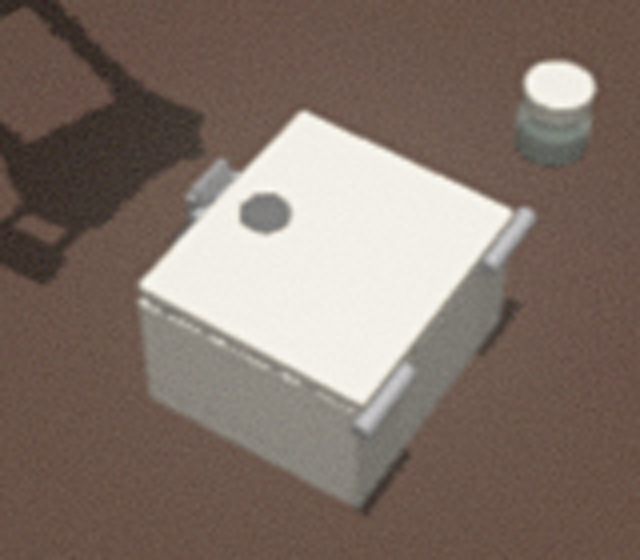

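```bash
python3 - <<'E'
from h import *
g=lambda n:cv2.cvtColor(cv2.imread(f"pics/{n}.png"),cv2.COLOR_BGR2GRAY)
A,B=g("g"),g("g5")
t=A[158:190,186:228]
for n,I in(("g",A),("g2",g("g2")),("g5",B)):
    m=cv2.matchTemplate(I[138:210,166:248],t,cv2.TM_CCOEFF_NORMED); k=np.unravel_index(m.argmax(),m.shape); print(n,"latch shift crop px",k[1]-20,k[0]-20,m.max())
S=r.grab_frame("scene")
z=proj(S,np.array([.44,.037,.12])); z2=proj(S,np.array([.44-.0029,.037-.0008,.12])); print("3mm outward = crop px",(z2-z)*4)
d=(B<130).astype(np.uint8); d[:190]=0;d[235:]=0;d[:,:238]=0;d[:,294:]=0
m=cv2.moments(d,True); print("disc uv",(m["m10"]/m["m00"]+.5)/4-.5+200,(m["m01"]/m["m00"]+.5)/4-.5+130,m["m00"])
E
```

```text
g latch shift crop px 0 0 0.9999993
g2 latch shift crop px -6 7 0.9855496
g5 latch shift crop px -1 0 0.94980794
3mm outward = crop px [-4.1864962  -2.00199946]
disc uv 265.7308043875686 182.8919104204753 1094.0
```

```bash
python3 -c "
from bench import r
print(r.close_job())"
```

```text
the job is handed in; nothing more can be done
None
```

I stood the objective in the well and pressed the lid down to the hard stop (about 20 N). The last images show the lid shut by itself and the latch within about 1 mm of home, and I handed the job in at about 40 s; no verdict came back.

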